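# Load a brass bar in the cut-off saw and hold the clamp lever down

### The arm

A 6-joint arm with a two-finger parallel gripper is mounted at the origin on the work surface. World frame = base frame: x ahead of the robot, y to its left, z up, the work surface at z = 0. Lengths are in mm, angles in rad, forces in N, time in s.
With the tool pointing down it reaches from about 300 to 775 mm from the base axis. Payload 14.6 kg.
Tool frame: the origin (TCP) lies on the centre line of the jaws, within the pads' length; the fingertips stand 22 mm ahead of it and the grasp point (between the pads) lies 3 mm ahead of it (manip.tcp_to_tips is the distance from the TCP to the fingertips, in mm); z points along the fingers, y is the direction in which the jaws open and shut (so a half turn about z gives the same grasp; the last joint's range is limited). The gripper opens to 94 mm and grips with 3 to 60 N. Pads are 16 mm wide; open, the fingers measure 119 mm over their backs; the gripper's body (75 mm by 177 mm) begins 78 mm behind the grasp point.
Start: joints at [1.173, 0.3, 1.521, -0, 1.321, -0.067], TCP at [178.637, 520.171, 227.446] pointing down, gripper open.
Joint ranges: [-3.03, 3.03], [-0.79, 2.21], [0.23, 2.52], [-1.04, 4.18], [0, 3.07], [-2.55, 2.55]. Speed limits (rad/s): [2.22, 2.22, 2.57, 3.14, 3.14, 3.14].

### API

Orientations are given as [roll, pitch, yaw] about the fixed x, y, z axes, in that order (R = Rz(yaw) Ry(pitch) Rx(roll)).
In Python, from cell import manip, vision, workorder gives the robot as it stands.
- The arm moves only by the tool carry_out, never from a script. Its argument "deltas" is a list of rows, each a list of 3 entries, a list of its own where there are three numbers: the shift along the tool's x, y, z in cm, then the turn about the tool's z in degrees, then the opening, from 0 (shut) to 1 (fully open). A call has 1 to 20 rows; each row shifts and turns the commanded pose from where the row before left it, along the tool's axes as they then stand; what a row does not reach is not made up. A row lasts 1/12 s, in which the tool goes at most 41.7 mm and 7.16 degrees, less where a joint would pass 70% of its speed; a pose out of reach is approached as far as the arm can. A call with a gripper value outside its range is refused whole. The fingers move at their own pace and stop on an object; "grip_force" is the grip in N (left out, the last holds). Time passes only in rows, so rows that do not move let the fingers close. It gives the time, the measured TCP pose, the force and the opening at its end, in the units of the state.
- manip.read_state(): the state, without advancing time (a new reading comes with each control period).
- vision.camera(name): name is "scene" or "top"; returns (picture, depth): 420x560x3 uint8, red, green, blue; 420x560 float32, mm along the optical axis (not along the pixel's ray), 0 where there is no reading.
- vision.calibration(name): a dict with "mtx" (3x3 intrinsics, pixels), "distortion" ([k1, k2, p1, p2, k3] as OpenCV has them; the pictures are not rectified), "eye" and "orientation" of the camera in the world. Camera axes: x right, y down, z forward; pixel columns grow to the right and rows downward; lengths in mm; the calibration is good to about 2 mm. A picture is of the moment at which its call begins. calibration takes no time and is no camera call.
- workorder.sign_off(): hands the job in, once; it reports no verdict.
The state is a dict: "clock": time; "joints": joint angles; "qd": joint speeds; "effort": joint torques, N m; "eef_pos": TCP position; "eef_rot": TCP orientation; "wrist_force": force on the tool from outside, world axes, zero at the start; "moment": the same for the moment, N m; "finger_gap": finger opening in mm.
Only numpy, scipy, OpenCV 4.12 (cv2) and the standard library are available. Lean on these libraries where they do the work, as an engineer would, in place of code of your own. Each camera call takes 0.05 s, during which the arm holds its last target.

### The job

Take the brass bar out of the stock rack and lower it, never dropping it, into the two V-blocks of the cut-off saw, so that it lies level in both with its end up against the length stop, and let go of it. Then bring the red-knobbed spring-return hold-down lever over onto its stop, so that its foot presses the bar, and keep holding its knob there with the gripper: the program finishes while still holding it. Leave the other bars, the tools and the oil bottle where they are.

Things in the scene. Friction and masses are not known exactly. Their poses are not given: they have to be found in the camera images.
- brass_bar_mid (a point): middle of the brass bar (the yellow one of the three bars, in any of the rack's three places): round, 18 mm diameter, 300 mm long, 0.5 to 0.85 kg, ends alike; x axis along the bar. It starts level in two wooden V rests 180 mm apart, its axis 49 mm above the table; the rack's board is 14 mm thick, the rests' tops 52 mm high, the bars 65 mm apart, centre to centre.
- brass_bar: the same brass bar; its origin is also its middle, x along the bar
- saw: the grey-green cut-off saw; axes: z up, y along the seated bar (blade, length stop, motor on the -y side), x across it, away from the robot. Two steel V-blocks (90 degrees, mouth 32 mm wide, 28 mm long, tops 68 mm above the table) stand at y = +85 and -85 mm. Origin under the line between them, at table height. The work rest between them is 30 mm high.
- seat (a point): fixed point where the bar's middle is when the bar lies home in both V-blocks with its end touching the length stop: 64.7 mm above the table, at the saw's x = 0, y = -5 mm. Same axes as the saw. The raised lever, upright over the -y block, keeps 30 mm behind (+x of) the bar's place, so the way down from above is clear.
- stop_face (a point): centre of the face of the length stop, a steel plate 44 mm wide, 10 mm thick, top 90 mm above the table, that the bar's -y end butts against; 150 mm in -y from the seat point. Its face looks to +y; same axes as the seat point.
- pivot (a point): pivot of the hold-down lever, on a bracket behind the -y V-block: 70 mm in +x and 80 mm in -y of the seat point, 94 mm above the table. The lever turns in the saw's x-z plane about the saw's y axis. Same axes as the seat point.
- lever (a joint): angle of the hold-down lever, rad: 0 is raised (its spring holds it there, leaning 4 degrees back to +x of upright), 1.64 is down on its stop, level, pointing to the saw's -x (to the robot) over the bar. It returns by itself if let go. At the knob it takes 2 to 12 N to move; the sprung foot meets the bar about 0.06 rad before the stop.
- knob (a point): centre of the red ball knob (28 mm diameter) on the end of the hold-down lever, 150 mm from the pivot, on a steel rod 12 mm thick; about 244 mm above the table when raised, 94 mm when the lever is on its stop; its z axis points along the lever away from the pivot, its y axis is the saw's y. Pinched across y, the ball turns between the pads as the lever goes round.
- foot: rubber-faced sprung foot of the lever, 18 mm across, 70 mm from the pivot; its origin is on the lever's centre line
- steel_bar_mid (a point): middle of the dark steel bar in the rack, same size as the brass bar, x along it; stays where it is
- alu_bar_mid (a point): middle of the pale aluminium bar in the rack, same size, x along it; stays where it is
- wrench: steel wrench lying on the table beyond the rack and the saw, stays
- chip_brush: chip brush lying on the table near the robot, stays
- oil_bottle: yellow oil bottle, 56 mm diameter, 95 mm tall, standing to the left of the rack, stays

How it is judged (in metres and radians):
On the way, in this order (a step that is already met when the one before it is completed fails the run):
1. the brass bar lies level in both V-blocks with its end against the length stop, let go, the lever still raised (horizontal distance between brass_bar_mid and seat below 0.005 m and z of brass_bar_mid in the frame of seat between -0.0025 and 0.0025 m and angle between the x axis of brass_bar_mid and the y axis of seat, either way round below 0.03 rad and contact force between the fingers and brass_bar below 0.1 N and linear speed of brass_bar below 0.02 m/s and value of joint lever below 0.7 rad), for 0.2 s.
2. the hold-down lever is on its stop, held by the gripper, its foot pressing the bar (value of joint lever above 1.58 rad and contact force between foot and brass_bar above 2 N and contact force between the fingers and lever above 3 N), for 0.3 s.
At the end, for the whole second after the job is handed in: Bar middle within 5 mm level and 2.5 mm in height of the seat point, in line within 0.03 rad; lever within 0.06 rad of its stop (over 1.58 rad), its foot pressing the bar with over 2 N, the fingers bearing on the lever with over 3 N (all of step 2 and horizontal distance between brass_bar_mid and seat below 0.005 m and z of brass_bar_mid in the frame of seat between -0.0025 and 0.0025 m and angle between the x axis of brass_bar_mid and the y axis of seat, either way round below 0.03 rad); the arm keeps its last pose, push and grip.
It fails at once if the brass bar is dropped (falls free from more than about 18 mm) (linear speed of brass_bar above 0.6 m/s and contact force between the fingers and brass_bar below 0.05 N).
It fails at once if another bar, a tool or the oil bottle is moved more than 30 mm (distance of any of steel_bar_mid, alu_bar_mid, wrench, chip_brush, oil_bottle from where it was at the start of the episode above 0.03 m).
It also fails if it takes over 61 s, if anything falls off the work surface, if the arm or the gripper's body presses on something with over 40 N, if the wrist force passes 120 N, or if a joint passes its speed limit or range.

## Working session

There is one attempt and no reset: what is moved stays moved. The work goes in short steps, Python scripts to look and compute and a tool call to move; the robot and the scene stay as the last step left them, time stands still between calls to the robot, and variables do not carry over. Pictures are saved under pics/ and viewed, and the job is handed in when it is done.

Besides the shell and the picture viewer there is one more tool, called after "Call:" by a JSON object that holds its "method" and its "body", one argument or row to a line. carry_out: Moves the arm, as the interface text tells. Its arguments: {"type":"object","properties":{"deltas":{"type":"array","items":{"type":"array"}},"grip_force":{"type":"number"}},"required":["deltas"]}

```bash
ls; mkdir -p pics; cat > h.py <<'E'
import numpy as np, cv2
from cell import manip, vision, workorder
from scipy.spatial.transform import Rotation as R
E
python3 - <<'E'
from h import *
print(manip.read_state(), manip.tcp_to_tips)
for n in("scene","top"):
    p,d=vision.camera(n); cv2.imwrite(f"pics/{n}0.png",p[:,:,::-1]); np.savez(f"{n}0.npz",p=p,d=d); print(vision.calibration(n))
E
```

```text
pics
{'clock': 0.0, 'joints': array([ 1.17339649e+00,  3.00464027e-01,  1.52158963e+00, -6.64112719e-06,
        1.32067962e+00, -6.65972344e-02]), 'qd': array([-0.00092424, -0.00089864,  0.00016198, -0.00107311,  0.00037266,
        0.00073784]), 'effort': array([ 1.02352151e-03, -5.31776798e+01, -3.52749896e+01,  7.09126191e-02,
        2.40256899e-02, -7.01363865e-05]), 'eef_pos': array([178.55244862, 519.96080432, 226.88657493]), 'eef_rot': array([-3.14045413e+00, -6.94881155e-05,  2.81079166e+00]), 'wrist_force': array([ 0.27290326,  0.16564964, -0.41434914]), 'moment': array([-0.00980301, -0.02532526, -0.03277846]), 'finger_gap': 93.88924719983716} 22.0
{'mtx': array([[423.21311352,   0.        , 274.87268292],
       [  0.        , 423.21311352, 203.01960964],
       [  0.        ,   0.        ,   1.        ]]), 'distortion': array([-0.05442893,  0.        ,  0.        ,  0.        ,  0.        ]), 'eye': array([1187.98767992,   11.47793433, 1297.41995882]), 'orientation': array([-2.63105349, -0.00773028,  1.51450233])}
{'mtx': array([[421.9950102 ,   0.        , 281.60301049],
       [  0.        , 421.9950102 , 203.83643984],
       [  0.        ,   0.        ,   1.        ]]), 'distortion': array([-0.02532148,  0.        ,  0.        ,  0.        ,  0.        ]), 'eye': array([ 397.57625673,   68.58723782, 1218.03170801]), 'orientation': array([-3.01508432, -0.00364411, -1.55739178])}
```

View pics/scene0.png

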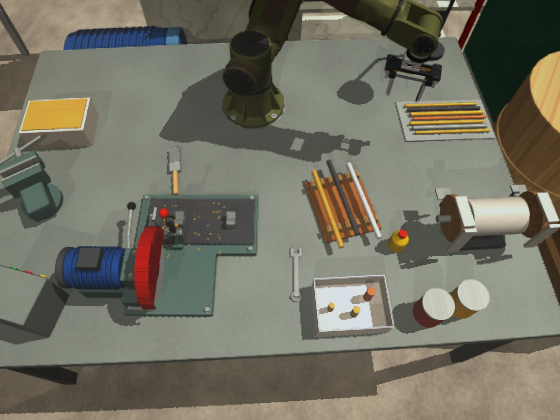

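View pics/top0.png

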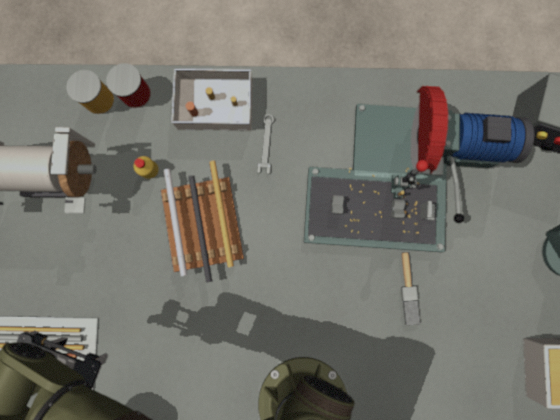

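Top view: the brass bar runs (213,162)–(230,265), the V-blocks are near (339,204) and (400,207), and the stop is near (430,210). The knob is near (422,165). I'll enlarge and measure.

```bash
cat >> h.py <<'E'
def cam(n):
    c=vision.calibration(n); return c, R.from_euler('xyz',c['orientation']).as_matrix(), np.array(c['eye'])
def rays(n,uv):
    c,M,e=cam(n); q=cv2.undistortPoints(np.array(uv,float).reshape(-1,1,2),c['mtx'],c['distortion']).reshape(-1,2)
    return e,(M@np.c_[q,np.ones(len(q))].T).T
def onz(n,uv,z):
    e,r=rays(n,uv); return e+r*((z-e[2])/r[:,2])[:,None]
def bydepth(n,uv,d):
    e,r=rays(n,uv); return e+r*np.array([d[int(round(v)),int(round(u))] for u,v in np.reshape(uv,(-1,2))])[:,None]
def tri(uva,uvb):
    e1,r1=rays("top",[uva]); e2,r2=rays("scene",[uvb]); A=np.c_[r1[0],-r2[0]]; s=np.linalg.lstsq(A,e2-e1,rcond=None)[0]
    a,b=e1+s[0]*r1[0],e2+s[1]*r2[0]; return (a+b)/2, np.linalg.norm(a-b)
def proj(n,P):
    c,M,e=cam(n); rv=cv2.Rodrigues(M.T)[0]; return cv2.projectPoints(np.array(P,float).reshape(-1,1,3),rv,-M.T@e,c['mtx'],c['distortion'])[0].reshape(-1,2)
E
python3 - <<'E'
from h import *
t=np.load("top0.npz");s=np.load("scene0.npz")
a=t['p'][155:260,295:455];cv2.imwrite("pics/tc.png",cv2.resize(a,None,fx=5,fy=5,interpolation=cv2.INTER_CUBIC)[:,:,::-1])
a=s['p'][180:300,115:275];cv2.imwrite("pics/sc.png",cv2.resize(a,None,fx=5,fy=5,interpolation=cv2.INTER_CUBIC)[:,:,::-1])
for n,I,roi in(("top",t,(140,280,155,245)),("scene",s,(155,255,295,360))):
    hsv=cv2.cvtColor(I['p'],cv2.COLOR_RGB2HSV); m=cv2.inRange(hsv,(17,110,90),(30,255,255)); k=np.zeros_like(m); k[roi[0]:roi[1],roi[2]:roi[3]]=1; m*=k
    cnt=max(cv2.findContours(m,0,2)[0],key=cv2.contourArea); (c,sz,an)=cv2.minAreaRect(cnt); print(n,c,sz,an)
    b=cv2.boxPoints((c,sz,an)); i=np.argsort(b[:,1]); e1,e2=b[i[:2]].mean(0),b[i[2:]].mean(0)
    P=onz(n,[e1,e2],49 if n=="x" else 52); print(P,np.linalg.norm(P[0]-P[1]),P.mean(0),np.degrees(np.arctan2(*(P[0]-P[1])[1::-1])))
    print("depth mid",bydepth(n,[c],I['d']))
    red=cv2.inRange(hsv,(0,150,80),(6,255,255))|cv2.inRange(hsv,(174,150,80),(180,255,255))
    for q in cv2.findContours(red,0,2)[0]:
        if cv2.contourArea(q)>15: print("red",cv2.boundingRect(q),cv2.contourArea(q))
E
```

```text
top (220.9685516357422, 213.59280395507812) (105.0770034790039, 7.583682537078857) 80.09581756591797
[[662.66849149 264.52863583  52.        ]
 [374.33215529 205.21015333  52.        ]] 294.37480384870946 [518.50032339 234.86939458  52.        ] 11.625078048159661
depth mid [[515.63365386 233.4436322   58.3330721 ]]
red (135, 159, 9, 9) 47.0
red (554, 137, 6, 6) 21.5
red (417, 87, 31, 84) 1930.0
scene (326.5364685058594, 208.85037231445312) (82.2746353149414, 10.508599281311035) 70.01689147949219
[[366.30651736 200.45812246  52.        ]
 [665.69066063 260.9006877   52.        ]] 305.42457158935593 [515.99858899 230.67940508  52.        ] -168.5859996980501
depth mid [[525.81306377 231.32492672  56.39080708]]
red (399, 230, 9, 8) 45.0
red (134, 227, 29, 81) 1607.5
red (159, 208, 10, 10) 62.5
```

View pics/tc.png

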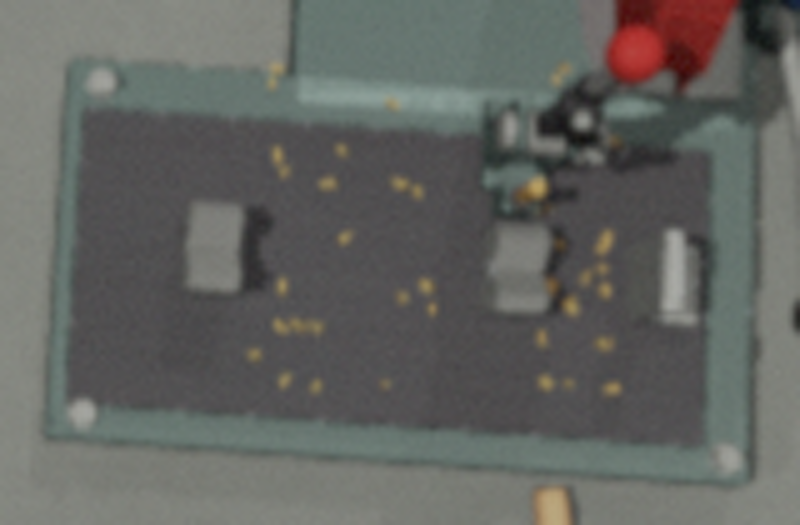

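View pics/sc.png

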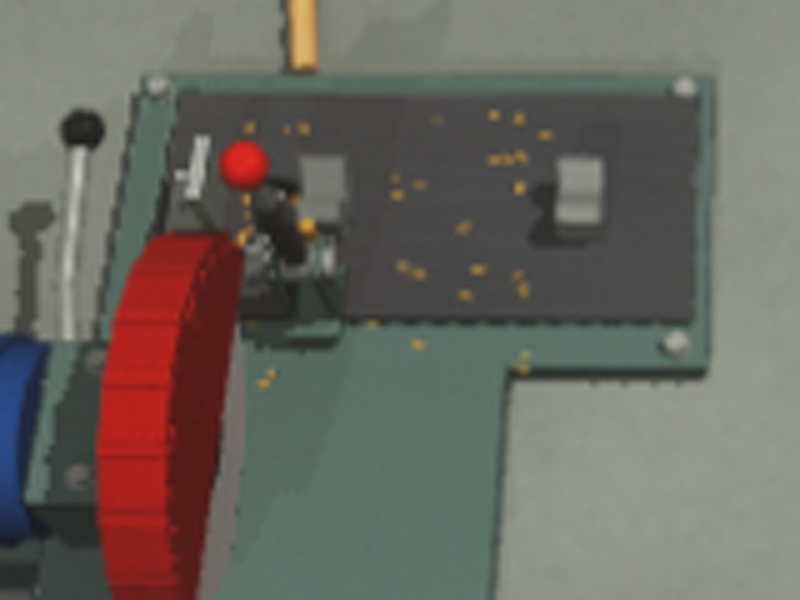

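```bash
python3 - <<'E'
from h import *
f=lambda x,y,ox,oy:[(x+.5)/5-.5+ox,(y+.5)/5-.5+oy]
T=lambda x,y:f(x,y,295,155); S=lambda x,y:f(x,y,115,180)
def show(b1,b2,n,F):
    P=onz(n,[F(*b1),F(*b2)],68); d=P[0]-P[1]; m=P.mean(0); print(n,P.round(1),"len",np.linalg.norm(d),"yaw of +y axis",np.degrees(np.arctan2(d[1],d[0])),"mid",m)
    u=d/np.linalg.norm(d); x=np.array([u[1],-u[0],0]); print(" seat",(m-5*u).round(1)," pivot",(m-85*u+70*x).round(1),"knob0",(m-85*u+x*(70+150*np.sin(np.radians(4)))).round(1),"knob1",(m-85*u+x*(-80)).round(1)); return m,u,x
show((215,247),(519,268),"top",T)
show((580,192),(323,190),"scene",S)
# stop top-front edge at z=90
print("stop top",onz("top",[T(662,230),T(662,322)],90))
print("knob tri",tri(T(636,53),S(244,165)))
# table corners bolts etc.
import itertools
t=np.load("top0.npz");s=np.load("scene0.npz")
print("depths",bydepth("top",[T(215,247),T(519,268),T(674,275)],t['d']),bydepth("scene",[S(580,192),S(323,190),S(200,160)],s['d']))
# bar ends
print("bar in scene from tri")
E
```

```text
top [[ 545.6  -87.6   68. ]
 [ 536.2 -255.2   68. ]] len 167.82491464278198 yaw of +y axis 86.813779749829 mid [ 540.90794687 -171.38866438   68.        ]
 seat [ 540.6 -176.4   68. ]  pivot [ 606.1 -260.1   68. ] knob0 [ 616.5 -260.7   68. ] knob1 [ 456.3 -251.8   68. ]
scene [[ 549.5  -87.8   68. ]
 [ 539.3 -255.7   68. ]] len 168.28643636155704 yaw of +y axis 86.54326151020354 mid [ 544.41069676 -171.75447032   68.        ]
 seat [ 544.1 -176.7   68. ]  pivot [ 609.2 -260.8   68. ] knob0 [ 619.6 -261.5   68. ] knob1 [ 459.4 -251.8   68. ]
stop top [[ 555.39013582 -327.31393078   90.        ]
 [ 505.34726808 -325.81327608   90.        ]]
knob tri (array([ 616.93842588, -261.63598668,  249.45036962]), np.float64(0.03124189844185106))
depths [[ 546.96338987  -89.07446926   57.1872626 ]
 [ 537.86279967 -258.95100158   54.57439962]
 [ 530.42210194 -331.56829534   94.31575225]] [[ 542.1169919   -88.90940754   53.81484591]
 [ 534.52425222 -257.72741247   58.87760183]
 [ 527.47947881 -330.72935031   94.70008348]]
bar in scene from tri
```

```bash
python3 - <<'E'
from h import *
t=np.load("top0.npz");s=np.load("scene0.npz")
a=t['p'][155:285,155:250];b=s['p'][155:255,295:390]
z=lambda a:cv2.resize(a,None,fx=4,fy=4,interpolation=cv2.INTER_CUBIC)
A,B=z(a),z(b); c=np.zeros((520,760,3),np.uint8); c[:,:380]=A; c[:400,380:]=B; cv2.imwrite("pics/rk.png",c[:,:,::-1])
# narrow brass mask
for n,I,roi in(("top",t,(160,270,205,240)),("scene",s,(165,250,305,345))):
    hsv=cv2.cvtColor(I['p'],cv2.COLOR_RGB2HSV); m=cv2.inRange(hsv,(17,100,60),(35,255,255))
    for r in range(roi[0]+6,roi[1]-6,12):
        row=I['p'][r,roi[2]:roi[3]]; print(n,r,[(int(h[0]),int(h[2])) for h in hsv[r,roi[2]:roi[3]]][::1]) if r in(roi[0]+30,) else None
        x=np.flatnonzero(m[r,roi[2]:roi[3]]); print(n,r,(x.min()+roi[2],x.max()+roi[2]) if len(x) else None)
pts=[[u,v] for v in range(70,175,12) for u in range(410,460,10)]
P=bydepth("top",pts,t['d']); P=P[P[:,2]>150]; print("tall",P.round(0).tolist())
E
```

```text
top 166 (np.int64(210), np.int64(215))
top 178 (np.int64(213), np.int64(217))
top 190 [(12, 97), (11, 101), (13, 95), (14, 118), (15, 160), (16, 169), (16, 154), (17, 138), (17, 134), (19, 157), (21, 178), (22, 184), (22, 186), (20, 175), (18, 148), (18, 115), (16, 115), (15, 107), (15, 91), (16, 80), (15, 81), (15, 80), (13, 91), (12, 95), (13, 98), (11, 96), (14, 78), (34, 81), (30, 84), (40, 86), (42, 91), (35, 98), (45, 118), (39, 131), (39, 134)]
top 190 (np.int64(212), np.int64(220))
top 202 (np.int64(216), np.int64(222))
top 214 (np.int64(218), np.int64(223))
top 226 (np.int64(221), np.int64(226))
top 238 (np.int64(223), np.int64(228))
top 250 (np.int64(220), np.int64(235))
top 262 (np.int64(227), np.int64(232))
scene 171 (np.int64(312), np.int64(316))
scene 183 (np.int64(315), np.int64(333))
scene 195 [(38, 149), (38, 113), (34, 84), (18, 74), (12, 89), (13, 98), (12, 96), (13, 92), (13, 95), (12, 102), (13, 98), (13, 147), (13, 167), (12, 169), (13, 156), (16, 138), (18, 172), (20, 209), (22, 217), (21, 218), (17, 181), (13, 160), (12, 165), (12, 164), (12, 124), (12, 101), 
[... 187 characters left out ...]
))
scene 207 (np.int64(325), np.int64(329))
scene 219 (np.int64(329), np.int64(333))
scene 231 (np.int64(333), np.int64(339))
scene 243 (np.int64(338), np.int64(343))
tall [[831.0, -296.0, 152.0], [800.0, -294.0, 231.0], [802.0, -321.0, 226.0], [771.0, -295.0, 226.0], [765.0, -312.0, 244.0], [765.0, -294.0, 152.0], [738.0, -291.0, 233.0], [734.0, -311.0, 246.0], [762.0, -368.0, 166.0], [732.0, -292.0, 156.0], [708.0, -290.0, 233.0], [704.0, -309.0, 247.0], [733.0, -370.0, 158.0], [698.0, -289.0, 160.0], [678.0, -289.0, 234.0], [677.0, -312.0, 237.0], [701.0, -370.0, 155.0], [666.0, -288.0, 161.0], [652.0, -293.0, 218.0], [653.0, -318.0, 217.0], [614.0, -256.0, 254.0], [630.0, -304.0, 186.0]]
```

View pics/rk.png

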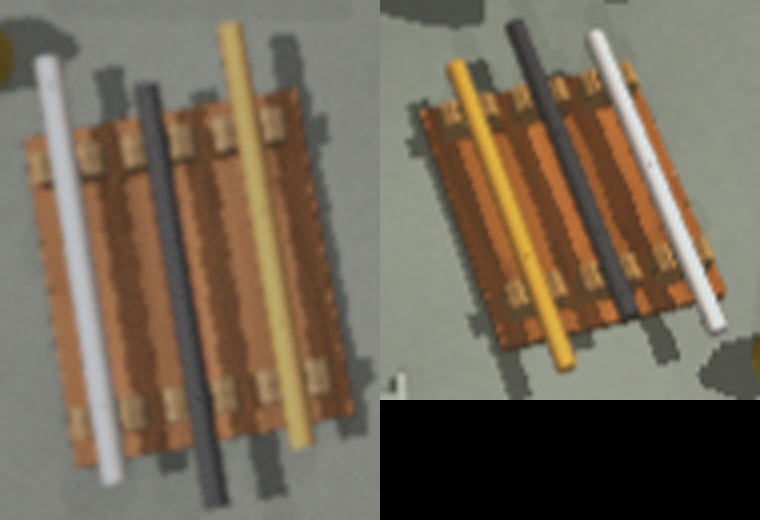

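```bash
python3 - <<'E'
from h import *
for n,r in(("top",[(166,212.5),(178,215),(202,219),(214,220.7),(226,223.5),(238,225.5),(262,229.5)]),("scene",[(171,314),(195,323),(207,327),(219,331),(231,335.5),(243,340.5)])):
    r=np.array(r,float); k=np.polyfit(r[:,0],r[:,1],1); e=(160.2,266.5) if n=="top" else(170,247.5)
    P=onz(n,[[np.polyval(k,v),v] for v in e],49); d=P[1]-P[0]; d*=np.sign(d[0]); a=np.arctan2(d[1],d[0]); m=P.mean(0)
    print(n,P.round(1),np.linalg.norm(d),np.degrees(a),m,"lat",-m[0]*np.sin(a)+m[1]*np.cos(a))
E
```

```text
top [[668.1 266.1  49. ]
 [371.2 204.4  49. ]] 303.2505505470787 11.735324550695653 [519.61530809 235.25840143  49.        ] lat 124.65587120615136
scene [[363.7 205.1  49. ]
 [664.6 265.2  49. ]] 306.7991968253056 11.287949076606841 [514.16312185 235.12886872  49.        ] lat 129.93826823727167
```

Call:
{"method": "carry_out", "body": {
  "deltas": [
    [[-2.75, -1.06, 0], 0, 0.5],
    [[-2.75, -1.06, 0], 0, 0.5],
    [[-2.75, -1.06, 0], 0, 0.5],
    [[-2.75, -1.06, 0], 0, 0.5],
    [[-2.75, -1.06, 0], 0, 0.5],
    [[-2.75, -1.06, 0], 0, 0.5],
    [[-2.75, -1.06, 0], 0, 0.5],
    [[-2.75, -1.06, 0], 0, 0.5],
    [[-2.75, -1.06, 0], 0, 0.5],
    [[-2.75, -1.06, 0], 0, 0.5],
    [[-2.75, -1.06, 0], 0, 0.5],
    [[-2.75, -1.06, 0], 0, 0.5],
    [[-2.75, -1.06, 0], 0, 0.5],
    [[-2.75, -1.06, 0], 0, 0.5],
    [[-2.75, -1.06, 0], 0, 0.5],
    [[0, 0, 0], -6.1, 0.5],
    [[0, 0, 0], -6.1, 0.5],
    [[0, 0, 0], -6.1, 0.5],
    [[0, 0, 0], -6.1, 0.5],
    [[0, 0, 0], -6.1, 0.5]
  ]
}}

```text
clock: 1.77
eef_pos: [517.0, 235.7, 227.0]
eef_rot: [-3.141, -0.001, -2.935]
wrist_force: [-0.5, 0.5, 0.6]
finger_gap: 46.5
```

Call:
{"method": "carry_out", "body": {
  "deltas": [
    [[0, 0.05, 2.5], 0.3, 0.5],
    [[0, 0, 2.5], 0, 0.5],
    [[0, 0, 2.5], 0, 0.5],
    [[0, 0, 2.5], 0, 0.5],
    [[0, 0, 2.5], 0, 0.5],
    [[0, 0, 2.0], 0, 0.5],
    [[0, 0, 1.5], 0, 0.5],
    [[0, 0, 1.0], 0, 0.5],
    [[0, 0, 0.5], 0, 0.5],
    [[0, 0, 0], 0, 0.5],
    [[0, 0, 0], 0, 0.5]
  ],
  "grip_force": 30
}}

```text
clock: 2.68
eef_pos: [517.3, 236.4, 53.0]
eef_rot: [3.142, 0.001, -2.945]
wrist_force: [-0.1, 0.1, -0.2]
finger_gap: 47.1
```

```bash
python3 - <<'E'
from h import *
p,d=vision.camera("scene"); cv2.imwrite("pics/s1.png",cv2.resize(p[130:280,260:420],None,fx=4,fy=4)[:,:,::-1])
print(manip.read_state())
E
```

```text
{'clock': 2.7333, 'joints': array([ 3.64277990e-01,  5.40577762e-01,  1.62005509e+00, -5.84080338e-06,
        9.79647142e-01, -1.40280041e+00]), 'qd': array([-0.00025715, -0.00674025, -0.00104408,  0.00049928, -0.0026401 ,
       -0.00309633]), 'effort': array([-8.35241459e-03, -5.91506839e+01, -2.85420388e+01, -2.85282506e-03,
        6.14432339e-02, -4.74439355e-05]), 'eef_pos': array([517.47448334, 236.47937241,  53.37920966]), 'eef_rot': array([ 3.14137795e+00,  1.29499567e-03, -2.94530746e+00]), 'wrist_force': array([ 0.71019839, -1.28468037,  1.25503069]), 'moment': array([0.02885308, 0.01584878, 0.03105893]), 'finger_gap': 46.86026134669009}
```

View pics/s1.png

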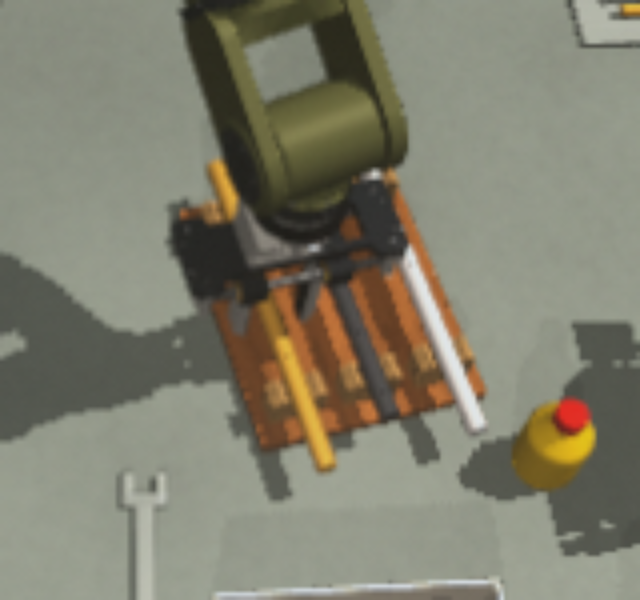

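The fingers straddle the brass bar near crop (270,310), and the neighbouring bars are clear. Next I close the gripper.

Call:
{"method": "carry_out", "body": {
  "deltas": [
    [[0, -0.1, 0.1], 0, 0.5],
    [[0, 0, 0], 0, 0.25],
    [[0, 0, 0], 0, 0.1],
    [[0, 0, 0], 0, 0],
    [[0, 0, 0], 0, 0],
    [[0, 0, 0], 0, 0],
    [[0, 0, 0], 0, 0],
    [[0, 0, 0], 0, 0],
    [[0, 0, 0], 0, 0]
  ],
  "grip_force": 45
}}

```text
clock: 3.48
eef_pos: [517.5, 234.1, 51.7]
eef_rot: [-3.14, -0.0, -2.945]
wrist_force: [1.2, -11.4, 3.4]
finger_gap: 16.9
```

Call:
{"method": "carry_out", "body": {
  "deltas": [
    [[0, 0, -0.5], 0, 0],
    [[0, 0, -0.7], 0, 0],
    [[0, 0, -1.0], 0, 0],
    [[0, 0, -2.0], 0, 0],
    [[0, 0, -2.5], 0, 0],
    [[0, 0, -2.5], 0, 0],
    [[0, 0, -2.5], 0, 0],
    [[0, 0, -2.5], 0, 0],
    [[0, 0, -1.5], 0, 0],
    [[0, 0, 0], 0, 0],
    [[0, 0, 0], 0, 0]
  ]
}}

```text
clock: 4.4
eef_pos: [517.1, 235.5, 208.8]
eef_rot: [3.141, 0.001, -2.945]
wrist_force: [-0.6, 0.5, -6.0]
finger_gap: 16.9
```

```bash
python3 - <<'E'
from h import *
for n in("top","scene"):
    p,d=vision.camera(n); cv2.imwrite(f"pics/{n}2.png",p[:,:,::-1])
print(manip.read_state())
a=cv2.imread("pics/top2.png")[130:300,130:330];b=cv2.imread("pics/scene2.png")[120:290,260:420]
cv2.imwrite("pics/c2.png",np.hstack([cv2.resize(a,None,fx=2.2,fy=2.2),cv2.resize(b,None,fx=2.2,fy=2.2)]))
E
```

```text
{'clock': 4.5, 'joints': array([ 3.62661971e-01,  3.57004093e-01,  1.49381926e+00,  3.35198379e-05,
        1.29304947e+00, -1.40454336e+00]), 'qd': array([ 5.07559353e-05,  1.07612360e-02,  1.18088074e-03,  5.79374202e-04,
        1.08103531e-03, -1.63023087e-03]), 'effort': array([ 4.56383696e-02, -6.07949281e+01, -3.81862700e+01, -1.08785739e-04,
        9.19578597e-02, -7.24943646e-06]), 'eef_pos': array([516.61164552, 235.18052729, 207.03135294]), 'eef_rot': array([-3.14124708e+00, -2.25405431e-03, -2.94519327e+00]), 'wrist_force': array([-0.24940866,  0.10667117, -6.57424869]), 'moment': array([ 0.03309585,  0.07368515, -0.04007565]), 'finger_gap': 17.212357413128633}
```

View pics/c2.png

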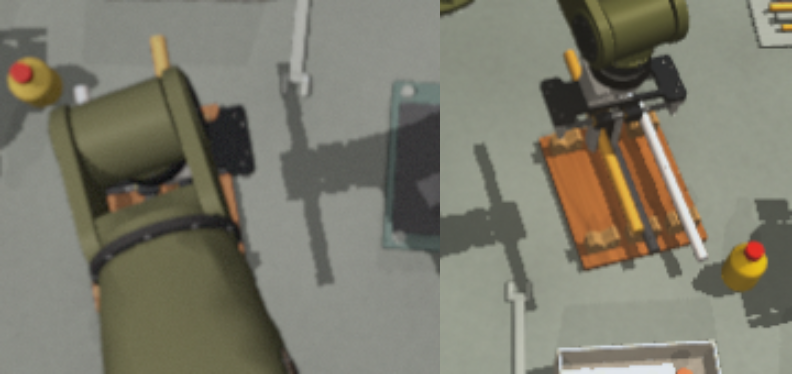

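Both ends of the held bar show in the scene view, at about (320,143) and (350,224). I'll use them to check the level and the grasp offset.

```bash
python3 - <<'E'
from h import *
p=cv2.imread("pics/scene2.png")[:,:,::-1].copy(); hsv=cv2.cvtColor(p,cv2.COLOR_RGB2HSV); m=cv2.inRange(hsv,(18,140,110),(30,255,255)); k=np.zeros_like(m); k[135:235,308:362]=1; m*=k
ys,xs=np.nonzero(m); print(ys.min(),ys.max(),[(int(y),xs[ys==y].min(),xs[ys==y].max()) for y in sorted(set(ys))][::6])
g=np.polyfit(ys,xs,1); P=onz("scene",[[np.polyval(g,ys.min()-.5),ys.min()-.5],[np.polyval(g,ys.max()+.5),ys.max()+.5]],205.); print(P,P.mean(0),np.linalg.norm(P[0]-P[1]))
d=P[1]-P[0]; print(np.degrees(np.arctan2(d[1],d[0])))
E
```

```text
143 225 [(143, np.int64(318), np.int64(320)), (149, np.int64(318), np.int64(322)), (155, np.int64(321), np.int64(322)), (184, np.int64(333), np.int64(335)), (190, np.int64(335), np.int64(339)), (196, np.int64(337), np.int64(341)), (202, np.int64(339), np.int64(344)), (208, np.int64(341), np.int64(346)), (214, np.int64(344), np.int64(348)), (220, np.int64(346), np.int64(350))]
[[361.41572943 205.23061209 205.        ]
 [663.05526263 267.55771728 205.        ]] [512.23549603 236.39416468 205.        ] 308.011486843188
11.67460068925626
```

Call:
{"method": "carry_out", "body": {
  "deltas": [
    [[0, 0, 0], 3.5, 0],
    [[0, 0, 0], 5.5, 0],
    [[0, 0, 0], 6.5, 0],
    [[0, 0, 0], 6.5, 0],
    [[0, 0, 0], 6.5, 0],
    [[0, 0, 0], 6.5, 0],
    [[0, 0, 0], 6.5, 0],
    [[0, 0, 0], 6.5, 0],
    [[0, 0, 0], 6.5, 0],
    [[0, 0, 0], 6.5, 0],
    [[0, 0, 0], 6.5, 0],
    [[0, 0, 0], 6.5, 0],
    [[0, 0, 0], 6.5, 0],
    [[0, 0, 0], 6.5, 0],
    [[0, 0, 0], 6.5, 0],
    [[0, 0, 0], 6.5, 0],
    [[0, 0, 0], 4.5, 0],
    [[0, 0, 0], 0, 0],
    [[0, 0, 0], 0, 0]
  ]
}}

```text
clock: 6.08
eef_pos: [516.9, 235.2, 207.3]
eef_rot: [-3.14, 0.001, 1.517]
wrist_force: [-0.5, -0.1, -5.7]
finger_gap: 16.8
```

Call:
{"method": "carry_out", "body": {
  "deltas": [
    [[-1.5, 0.18, 0], 0, 0],
    [[-2.5, 0.31, 0], 0, 0],
    [[-2.5, 0.31, 0], 0, 0],
    [[-2.5, 0.31, 0], 0, 0],
    [[-2.5, 0.31, 0], 0, 0],
    [[-2.5, 0.31, 0], 0, 0],
    [[-2.5, 0.31, 0], 0, 0],
    [[-2.5, 0.31, 0], 0, 0],
    [[-2.5, 0.31, 0], 0, 0],
    [[-2.5, 0.31, 0], 0, 0],
    [[-2.5, 0.31, 0], 0, 0],
    [[-2.5, 0.31, 0], 0, 0],
    [[-2.5, 0.31, 0], 0, 0],
    [[-2.5, 0.31, 0], 0, 0],
    [[-2.5, 0.31, 0], 0, 0],
    [[-2.0, 0.25, 0], 0, 0],
    [[-1.4, 0.15, 0], 0, 0],
    [[0, 0, 0], 0, 0],
    [[0, 0, 0], 0, 0]
  ]
}}

```text
clock: 7.67
eef_pos: [543.5, -165.9, 207.9]
eef_rot: [-3.141, -0.0, 1.515]
wrist_force: [0.2, -0.1, -5.6]
finger_gap: 17.0
```

Call:
{"method": "carry_out", "body": {
  "deltas": [
    [[0, 0, 1.5], 0, 0],
    [[0, 0, 2], 0, 0],
    [[0, 0, 2], 0, 0],
    [[0, 0, 2], 0, 0],
    [[0, 0, 1.5], 0, 0],
    [[0, 0, 1.0], 0, 0],
    [[0, 0, 0.7], 0, 0],
    [[0, 0, 0], 0, 0],
    [[0, 0, 0], 0, 0]
  ]
}}

```text
clock: 8.42
eef_pos: [544.0, -165.5, 101.9]
eef_rot: [3.141, 0.0, 1.515]
wrist_force: [-0.1, -0.4, -5.6]
finger_gap: 16.9
```

```bash
python3 - <<'E'
from h import *
for n in("top","scene"):
    p,d=vision.camera(n); cv2.imwrite(f"pics/{n}3.png",p[:,:,::-1])
print(manip.read_state())
a=cv2.imread("pics/top3.png")[150:250,300:460];b=cv2.imread("pics/scene3.png")[170:280,115:275]
cv2.imwrite("pics/c3a.png",cv2.resize(a,None,fx=5,fy=5,interpolation=2));cv2.imwrite("pics/c3b.png",cv2.resize(b,None,fx=5,fy=5,interpolation=2))
E
```

```text
{'clock': 8.5167, 'joints': array([-3.60194883e-01,  4.71299246e-01,  1.59306018e+00,  5.28554094e-05,
        1.07564114e+00, -3.03698456e-01]), 'qd': array([-0.00288176, -0.00250899,  0.00122206,  0.00049067, -0.00202257,
        0.00047339]), 'effort': array([ 1.15438043e-01, -6.11743641e+01, -3.29298127e+01,  6.39722985e-02,
        4.19543800e-02, -1.91164996e-03]), 'eef_pos': array([ 544.18804975, -165.83292028,  102.4894455 ]), 'eef_rot': array([3.14005951e+00, 4.31696268e-04, 1.51427449e+00]), 'wrist_force': array([ 0.2460051 ,  0.44142587, -5.07905365]), 'moment': array([-0.05917278,  0.04490147,  0.00875775]), 'finger_gap': 16.816620241826495}
```

View pics/c3a.png

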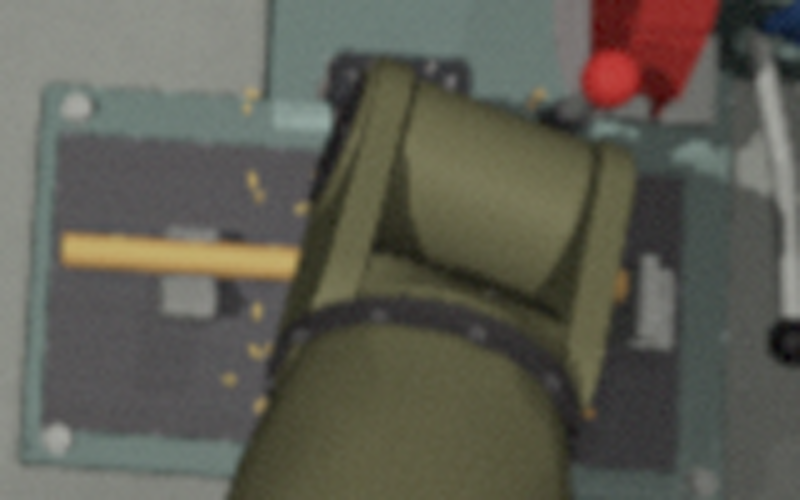

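View pics/c3b.png

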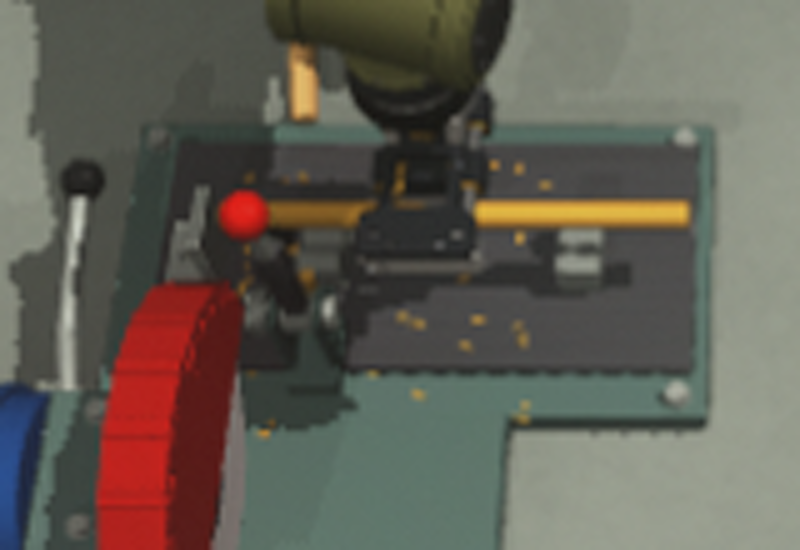

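```bash
python3 - <<'E'
from h import *
T=lambda x,y:[(x+.5)/5-.5+300,(y+.5)/5-.5+150]; S=lambda x,y:[(x+.5)/5-.5+115,(y+.5)/5-.5+170]
zb=99.3
u=np.array([np.cos(1.5135),np.sin(1.5135),0]); x=np.array([u[1],-u[0],0])
f=lambda P:(P@x,P@u)
print("bar top pts",onz("top",[T(62,249),T(100,251),T(190,255),T(280,262)],zb).round(1))
for nm,n,uv,z in(("barT","top",T(190,255),zb),("barT","top",T(280,262),zb),("barTend","top",T(62,249),zb),("blkT","top",T(190,273),68),("barS","scene",S(580,213),zb),("barSend","scene",S(690,213),zb),("blkS","scene",S(580,254),68),("stopT front mid","top",T(637,300),90)):
    P=onz(n,[uv],z)[0]; print(nm,P.round(1),np.round(f(P),1))
P=manip.read_state()['eef_pos']; print(f(P)); print("seat",f(np.array([542,-176.5,0])))
E
```

```text
bar top pts [[ 553.   -14.8   99.3]
 [ 552.2  -35.1   99.3]
 [ 550.7  -83.4   99.3]
 [ 547.6 -131.6   99.3]]
barT [550.7 -83.4  99.3] [554.6 -51.7]
barT [ 547.6 -131.6   99.3] [ 554.3 -100.1]
barTend [553.  -14.8  99.3] [552.9  16.9]
blkT [545.  -87.6  68. ] [549.1 -56.2]
barS [544.8 -85.1  99.3] [548.8 -53.8]
barSend [548.5 -14.7  99.3] [548.4  16.7]
blkS [558.3 -87.8  68. ] [562.4 -55.7]
stopT front mid [ 530.8 -326.6   90. ] [ 548.7 -295.6]
(np.float64(552.7914643192014), np.float64(-134.39787168545706))
seat (np.float64(551.2178552628988), np.float64(-145.17274551158033))
```

Call:
{"method": "carry_out", "body": {
  "deltas": [
    [[0, -0.15, 0.6], 0, 0],
    [[0, 0, 0.6], 0, 0],
    [[0, 0, 0.6], 0, 0],
    [[0, 0, 0.6], 0, 0],
    [[0, 0, 0.4], 0, 0],
    [[0, 0, 0.2], 0, 0],
    [[0, 0, 0], 0, 0],
    [[0, 0, 0], 0, 0]
  ]
}}

```text
clock: 9.18
eef_pos: [542.3, -165.8, 71.5]
eef_rot: [3.142, -0.0, 1.514]
wrist_force: [-0.1, 0.5, -5.2]
finger_gap: 16.8
```

Call:
{"method": "carry_out", "body": {
  "deltas": [
    [[0, 0, 0.1], 0, 0],
    [[0, 0, 0.1], 0, 0],
    [[0, 0, 0], 0, 0],
    [[0, 0, 0], 0, 0]
  ]
}}

```text
clock: 9.52
eef_pos: [542.2, -165.8, 69.5]
eef_rot: [3.142, 0.0, 1.514]
wrist_force: [-0.6, 0.5, -5.4]
finger_gap: 16.9
```

Call:
{"method": "carry_out", "body": {
  "deltas": [
    [[0, 0, 0.05], 0, 0],
    [[0, 0, 0.05], 0, 0],
    [[0, 0, 0.05], 0, 0],
    [[0, 0, 0], 0, 0],
    [[0, 0, 0], 0, 0]
  ]
}}

```text
clock: 9.93
eef_pos: [542.3, -165.8, 68.8]
eef_rot: [3.141, 0.0, 1.514]
wrist_force: [-5.3, 1.6, 6.3]
finger_gap: 17.0
```

Call:
{"method": "carry_out", "body": {
  "deltas": [
    [[-0.3, 0, 0], 0, 0],
    [[-0.3, 0, 0], 0, 0],
    [[-0.2, 0, 0], 0, 0],
    [[0, 0, 0], 0, 0],
    [[0, 0, 0], 0, 0]
  ]
}}

```text
clock: 10.35
eef_pos: [541.1, -173.4, 68.1]
eef_rot: [-3.14, -0.001, 1.514]
wrist_force: [-7.9, 3.5, 2.2]
finger_gap: 17.3
```

Call:
{"method": "carry_out", "body": {
  "deltas": [
    [[0, -0.1, 0], 0, 0],
    [[0, 0, 0], 0, 0],
    [[-0.1, 0, 0], 0, 0],
    [[-0.1, 0, 0], 0, 0],
    [[0, 0, 0], 0, 0]
  ]
}}

```text
clock: 10.77
eef_pos: [540.7, -175.9, 67.9]
eef_rot: [-3.142, 0.0, 1.514]
wrist_force: [-1.6, 0.1, -3.9]
finger_gap: 17.2
```

Call:
{"method": "carry_out", "body": {
  "deltas": [
    [[-0.1, 0, 0], 0, 0],
    [[-0.1, 0, 0], 0, 0],
    [[0, 0, 0], 0, 0],
    [[0, 0, 0], 0, 0]
  ]
}}

```text
clock: 11.1
eef_pos: [540.5, -177.9, 67.9]
eef_rot: [3.142, 0.0, 1.514]
wrist_force: [-0.0, -0.5, -3.6]
finger_gap: 16.9
```

Call:
{"method": "carry_out", "body": {
  "deltas": [
    [[-0.1, 0, 0], 0, 0],
    [[0, 0, 0], 0, 0],
    [[-0.1, 0, 0], 0, 0],
    [[0, 0, 0], 0, 0],
    [[0, 0, 0], 0, 0]
  ]
}}

```text
clock: 11.52
eef_pos: [540.4, -179.0, 67.9]
eef_rot: [-3.141, -0.001, 1.514]
wrist_force: [-1.2, 5.7, -3.3]
finger_gap: 16.9
```

Call:
{"method": "carry_out", "body": {
  "deltas": [
    [[-0.05, 0, 0.05], 0, 0],
    [[0, 0, 0.03], 0, 0],
    [[0, 0, 0], 0, 0],
    [[0, 0, 0], 0, 0]
  ]
}}

```text
clock: 11.85
eef_pos: [540.5, -179.1, 67.8]
eef_rot: [-3.141, -0.002, 1.514]
wrist_force: [-4.2, 11.1, 5.5]
finger_gap: 16.6
```

Call:
{"method": "carry_out", "body": {
  "deltas": [
    [[0, 0, 0], 0, 0.25],
    [[0, 0, 0], 0, 0.3],
    [[0, 0, 0], 0, 0.4],
    [[0, 0, 0], 0, 0.45],
    [[0, 0, 0], 0, 0.45],
    [[0, 0, 0], 0, 0.45]
  ],
  "grip_force": 10
}}

```text
clock: 12.35
eef_pos: [540.5, -180.3, 67.2]
eef_rot: [3.141, 0.0, 1.514]
wrist_force: [0.0, -0.1, -0.4]
finger_gap: 42.1
```

Call:
{"method": "carry_out", "body": {
  "deltas": [
    [[0, 0, -0.5], 0, 0.45],
    [[0, 0, -1.5], 0, 0.45],
    [[0, 0, -2.5], 0, 0.45],
    [[0, 0, -2.5], 0, 0.45],
    [[0, 0, -2.5], 0, 0.45],
    [[0, 0, -2.5], 0, 0.45],
    [[0, 0, -2.5], 0, 0.45],
    [[0, 0, -2.5], 0, 0.45],
    [[0, 0, -2.5], 0, 0.45],
    [[0, 0, -2.5], 0, 0.45],
    [[0, 0, 0], 0, 0.45],
    [[0, 0, 0], 0, 0.45]
  ]
}}

```text
clock: 13.35
eef_pos: [540.6, -180.3, 288.5]
eef_rot: [3.139, 0.001, 1.514]
wrist_force: [0.2, -0.9, -0.9]
finger_gap: 42.0
```

```bash
python3 - <<'E'
from h import *
print(manip.read_state()['eef_pos'])
for n in("top","scene"):
    p,d=vision.camera(n); cv2.imwrite(f"pics/{n}4.png",p[:,:,::-1])
a=cv2.imread("pics/top4.png")[150:250,300:460];b=cv2.imread("pics/scene4.png")[170:280,115:275]
cv2.imwrite("pics/c4a.png",cv2.resize(a,None,fx=5,fy=5,interpolation=2));cv2.imwrite("pics/c4b.png",cv2.resize(b,None,fx=5,fy=5,interpolation=2))
E
```

```text
[ 540.58086816 -180.25246349  288.4611265 ]
```

View pics/c4a.png

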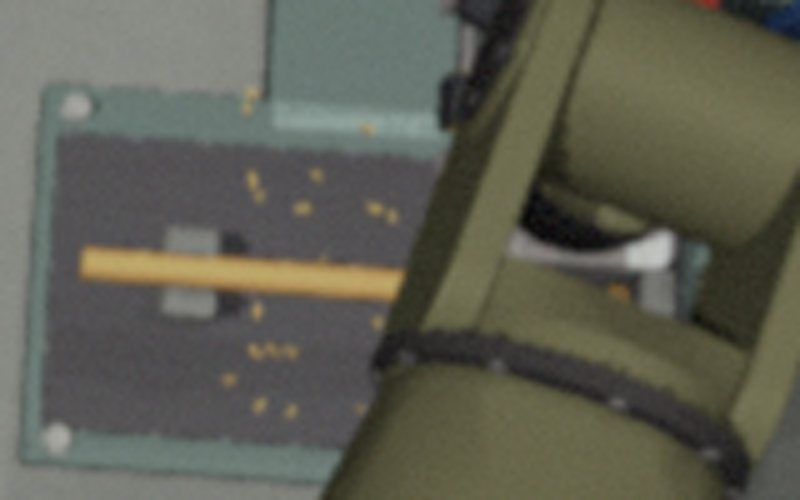

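View pics/c4b.png

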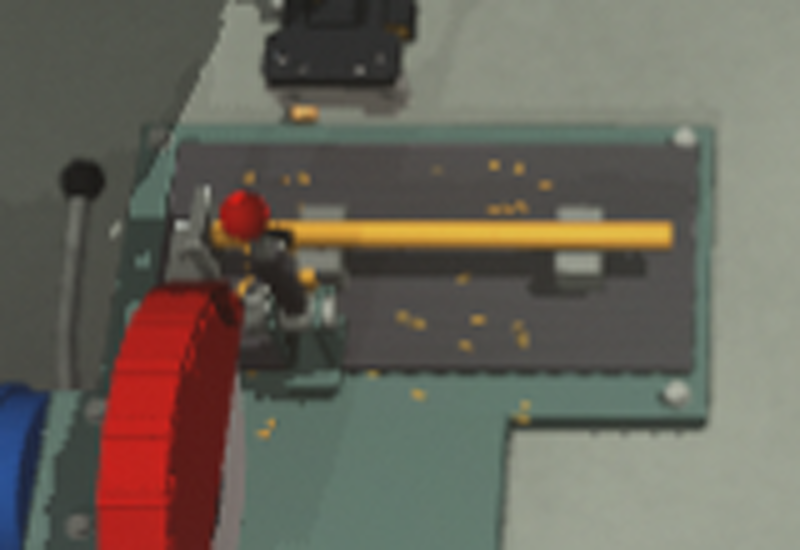

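The bar lies in both blocks: scene crop right end at (672,234), left end at (212,232) by the stop. I'll check the end positions.

```bash
python3 - <<'E'
from h import *
T=lambda x,y:[(x+.5)/5-.5+300,(y+.5)/5-.5+150]; S=lambda x,y:[(x+.5)/5-.5+115,(y+.5)/5-.5+170]
u=np.array([np.cos(1.5135),np.sin(1.5135),0]); x=np.array([u[1],-u[0],0])
for nm,n,uv,z in(("T+end","top",T(81,262),64.7),("T","top",T(400,284),64.7),("S+end","scene",S(672,234),64.7),("S-end","scene",S(212,232),64.7),("Stop top front","top",T(640,300),90)):
    P=onz(n,[uv],z)[0]; print(nm,P.round(1),(P@x).round(1),(P@u).round(1))
a=cv2.imread("pics/top4.png")[185:220,405:445]; cv2.imwrite("pics/e1.png",cv2.resize(a,None,fx=16,fy=16,interpolation=2))
a=cv2.imread("pics/scene4.png")[195:240,140:190]; cv2.imwrite("pics/e2.png",cv2.resize(a,None,fx=13,fy=13,interpolation=2))
E
```

```text
T+end [550.7 -27.9  64.7] 551.4 3.7
T [ 540.9 -204.1   64.7] 551.7 -172.8
S+end [545.  -27.7  64.7] 545.7 3.5
S-end [ 527.9 -330.    64.7] 545.9 -299.2
Stop top front [ 530.9 -328.2   90. ] 548.8 -297.3
```

View pics/e2.png

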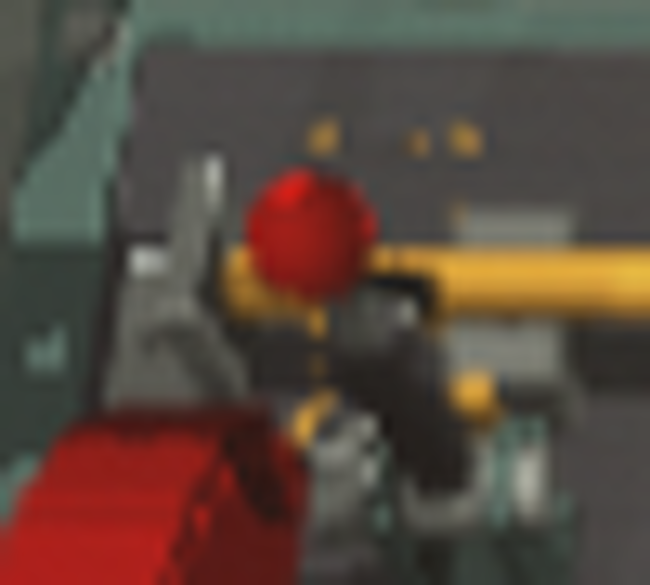

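View pics/e1.png

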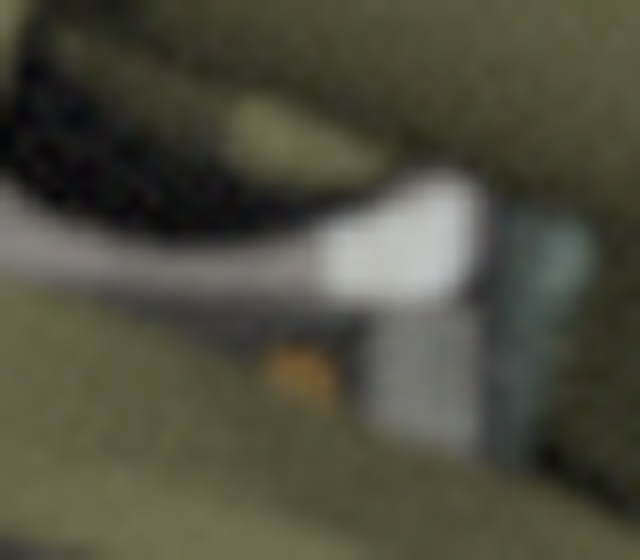

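Call:
{"method": "carry_out", "body": {
  "deltas": [
    [[0, 0, -2], 0, 0.5],
    [[0, 0, 0], 7, 0.5],
    [[0, 0, 0], 7, 0.5],
    [[0, 0, 0], 7, 0.5],
    [[0, 0, 0], 7, 0.5],
    [[0, 0, 0], 7, 0.5],
    [[0, 0, 0], 7, 0.5],
    [[0, 0, 0], 7, 0.5],
    [[0, 0, 0], 7, 0.5],
    [[0, 0, 0], 7, 0.5],
    [[0, 0, 0], 7, 0.5],
    [[0, 0, 0], 7, 0.5],
    [[0, 0, 0], 7, 0.5],
    [[0, 0, 0], 6, 0.5],
    [[0, 0, 0], 0, 0.5],
    [[2.7, 2.5, 0], 0, 0.5],
    [[2.7, 2.6, 0], 0, 0.5],
    [[2.65, 2.6, 0], 0, 0.5],
    [[0, 0, 0], 0, 0.5],
    [[0, 0, 0], 0, 0.5]
  ]
}}

```text
clock: 15.12
eef_pos: [616.7, -262.6, 303.9]
eef_rot: [-3.14, 0.004, -0.055]
wrist_force: [0.3, 0.5, -0.2]
finger_gap: 47.1
```

```bash
python3 - <<'E'
from h import *
s=manip.read_state(); print(s['eef_pos'],s['eef_rot'],s['joints'])
for n in("top","scene"):
    p,d=vision.camera(n); cv2.imwrite(f"pics/{n}5.png",p[:,:,::-1])
b=cv2.imread("pics/scene5.png")[150:280,90:275]
cv2.imwrite("pics/c5.png",cv2.resize(b,None,fx=4,fy=4,interpolation=2))
E
```

```text
[ 616.70181249 -262.59624536  303.90055334] [-3.13985739  0.00401874 -0.05458134] [-4.57193579e-01  5.50807834e-01  9.95942200e-01  2.18936062e-05
  1.59921994e+00  1.16818815e+00]
```

View pics/c5.png

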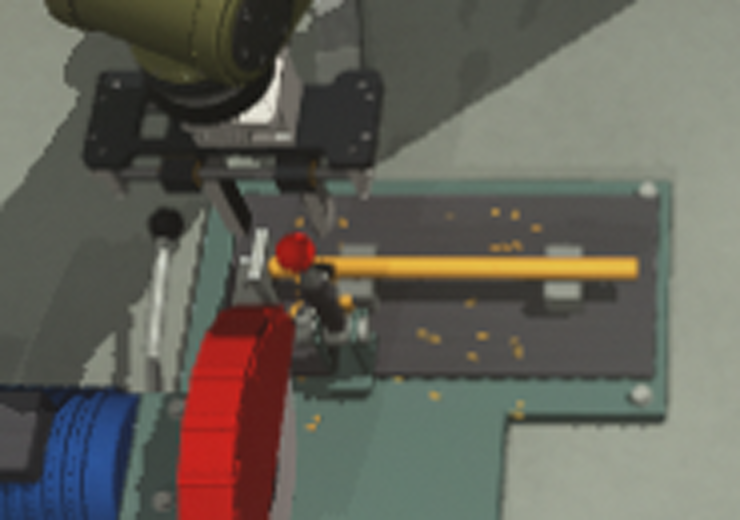

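Call:
{"method": "carry_out", "body": {
  "deltas": [
    [[0, 0, 1], 0, 0.5],
    [[0, 0, 1], 0, 0.5],
    [[0, 0, 1], 0, 0.5],
    [[0, 0, 1], 0, 0.5],
    [[0, 0, 1], 0, 0.5],
    [[0, 0, 0.6], 0, 0.5],
    [[0, 0, 0], 0, 0.5],
    [[0, 0, 0], 0, 0.5]
  ],
  "grip_force": 15
}}

```text
clock: 15.88
eef_pos: [616.4, -261.6, 251.0]
eef_rot: [-3.141, 0.0, -0.057]
wrist_force: [-0.6, 0.5, 0.4]
finger_gap: 47.0
```

Call:
{"method": "carry_out", "body": {
  "deltas": [
    [[0, 0, 0], 0, 0.3],
    [[0, 0, 0], 0, 0.2],
    [[0, 0, 0], 0, 0.2],
    [[0, 0, 0], 0, 0.2],
    [[0, 0, 0], 0, 0.2],
    [[0, 0, 0], 0, 0.2]
  ]
}}

```text
clock: 16.38
eef_pos: [616.4, -262.9, 251.7]
eef_rot: [3.139, -0.001, -0.058]
wrist_force: [1.0, -7.2, 0.6]
finger_gap: 26.8
```

```bash
python3 - <<'E'
from h import *
s=manip.read_state(); print(s['eef_pos'],s['eef_rot'],s['wrist_force'],s['finger_gap'])
p,d=vision.camera("scene"); cv2.imwrite("pics/c6.png",cv2.resize(p[150:280,90:275],None,fx=4,fy=4,interpolation=2)[:,:,::-1])
E
```

```text
[ 616.35493418 -262.86705684  251.680343  ] [ 3.13933368e+00 -1.17528750e-03 -5.76948255e-02] [ 1.02992202 -7.22123851  0.58061692] 26.8096286767324
```

View pics/c6.png

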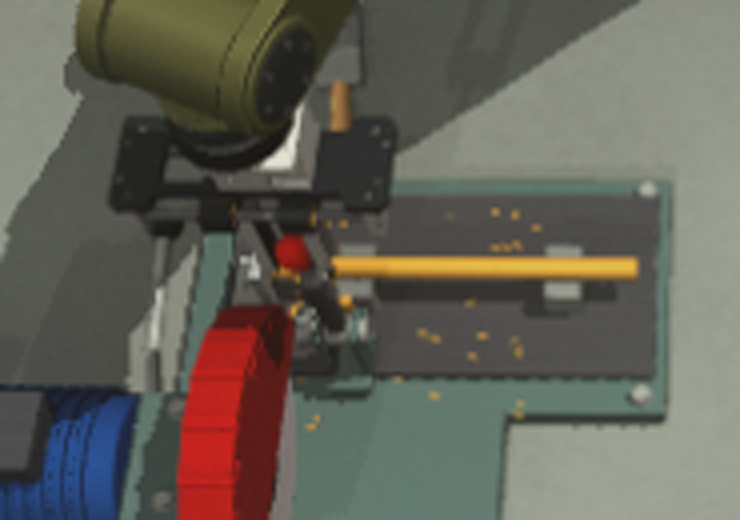

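Call:
{"method": "carry_out", "body": {
  "deltas": [
    [[0, 0, 0], 0, 0.4],
    [[0, 0.15, 0], 0, 0.4],
    [[0, 0, 0.45], 0, 0.4],
    [[0, 0, 0], 0, 0.4],
    [[0, 0, 0], 0, 0.2],
    [[0, 0, 0], 0, 0.2],
    [[0, 0, 0], 0, 0.2],
    [[0, 0, 0], 0, 0.2],
    [[0, 0, 0], 0, 0.2]
  ]
}}

```text
clock: 17.18
eef_pos: [616.3, -263.0, 246.6]
eef_rot: [-3.141, 0.0, -0.057]
wrist_force: [-0.3, -0.0, -1.2]
finger_gap: 27.0
```

```bash
python3 - <<'E'
import numpy as np
a=np.radians(np.concatenate([[-4,-3,-1],np.arange(2,89,3),[89,90]]));x=-15*np.sin(a);z=15*np.cos(a)
p=np.round(np.c_[x,-z],2);d=np.round(np.diff(p,axis=0),2)
print(len(d));print([[[float(i),0,float(j)],0,0.2] for i,j in d])
E
```

```text
33
[[[-0.26, 0, -0.02], 0, 0.2], [[-0.53, 0, -0.02], 0, 0.2], [[-0.78, 0, 0.01], 0, 0.2], [[-0.79, 0, 0.05], 0, 0.2], [[-0.78, 0, 0.09], 0, 0.2], [[-0.77, 0, 0.13], 0, 0.2], [[-0.77, 0, 0.17], 0, 0.2], [[-0.76, 0, 0.21], 0, 0.2], [[-0.74, 0, 0.24], 0, 0.2], [[-0.73, 0, 0.29], 0, 0.2], [[-0.72, 0, 0.33], 0, 0.2], [[-0.69, 0, 0.36], 0, 0.2], [[-0.68, 0, 0.4], 0, 0.2], [[-0.65, 0, 0.43], 0, 0.2], [[-0.63, 0, 0.47], 0, 0.2], [[-0.61, 0, 0.5], 0, 0.2], [[-0.58, 0, 0.53], 0, 0.2], [[-0.55, 0, 0.56], 0, 0.2], [[-0.52, 0, 0.59], 0, 0.2], [[-0.49, 0, 0.61], 0, 0.2], [[-0.46, 0, 0.64], 0, 0.2], [[-0.42, 0, 0.66], 0, 0.2], [[-0.38, 0, 0.69], 0, 0.2], [[-0.35, 0, 0.7], 0, 0.2], [[-0.32, 0, 0.72], 0, 0.2], [[-0.27, 0, 0.74], 0, 0.2], [[-0.24, 0, 0.75], 0, 0.2], [[-0.2, 0, 0.76], 0, 0.2], [[-0.15, 0, 0.77], 0, 0.2], [[-0.12, 0, 0.77], 0, 0.2], [[-0.07, 0, 0.78], 0, 0.2], [[-0.04, 0, 0.79], 0, 0.2], [[0.0, 0, 0.26], 0, 0.2]]
```

Call:
{"method": "carry_out", "body": {
  "deltas": [
    [[0, 0, 0], 0, 0],
    [[-0.26, 0, -0.02], 0, 0],
    [[-0.53, 0, -0.02], 0, 0],
    [[-0.78, 0, 0.01], 0, 0],
    [[-0.79, 0, 0.05], 0, 0],
    [[-0.78, 0, 0.09], 0, 0],
    [[-0.77, 0, 0.13], 0, 0],
    [[-0.77, 0, 0.17], 0, 0],
    [[-0.76, 0, 0.21], 0, 0],
    [[-0.74, 0, 0.24], 0, 0],
    [[-0.73, 0, 0.29], 0, 0],
    [[-0.72, 0, 0.33], 0, 0],
    [[-0.69, 0, 0.36], 0, 0],
    [[-0.68, 0, 0.4], 0, 0],
    [[-0.65, 0, 0.43], 0, 0],
    [[-0.63, 0, 0.47], 0, 0]
  ],
  "grip_force": 30
}}

```text
clock: 18.52
eef_pos: [513.5, -257.3, 217.4]
eef_rot: [3.14, -0.003, -0.057]
wrist_force: [-1.6, 2.8, 12.2]
finger_gap: 26.5
```

Call:
{"method": "carry_out", "body": {
  "deltas": [
    [[-0.61, 0, 0.5], 0, 0],
    [[-0.58, 0, 0.53], 0, 0],
    [[-0.55, 0, 0.56], 0, 0],
    [[-0.52, 0, 0.59], 0, 0],
    [[-0.49, 0, 0.61], 0, 0],
    [[-0.46, 0, 0.64], 0, 0],
    [[-0.42, 0, 0.66], 0, 0],
    [[-0.38, 0, 0.69], 0, 0],
    [[-0.35, 0, 0.7], 0, 0],
    [[-0.32, 0, 0.72], 0, 0],
    [[-0.27, 0, 0.74], 0, 0],
    [[-0.24, 0, 0.75], 0, 0],
    [[-0.2, 0, 0.76], 0, 0],
    [[0, 0, 0], 0, 0],
    [[0, 0, 0], 0, 0]
  ]
}}

```text
clock: 19.77
eef_pos: [459.5, -254.2, 131.6]
eef_rot: [3.141, -0.001, -0.057]
wrist_force: [-3.2, 1.9, 8.5]
finger_gap: 26.9
```

Call:
{"method": "carry_out", "body": {
  "deltas": [
    [[-0.14, 0, 0.6], 0, 0],
    [[-0.1, 0, 0.6], 0, 0],
    [[-0.06, 0, 0.6], 0, 0],
    [[-0.03, 0, 0.6], 0, 0],
    [[0, 0, 0.5], 0, 0],
    [[0, 0, 0.3], 0, 0],
    [[0, 0, 0], 0, 0],
    [[0, 0, 0], 0, 0],
    [[0, 0, 0], 0, 0]
  ]
}}

```text
clock: 20.52
eef_pos: [455.9, -254.0, 99.6]
eef_rot: [3.141, 0.0, -0.057]
wrist_force: [-6.9, 2.4, 10.3]
finger_gap: 26.5
```

Call:
{"method": "carry_out", "body": {
  "deltas": [
    [[0, 0, 0.2], 0, 0],
    [[0, 0, 0], 0, 0],
    [[0, 0, 0], 0, 0]
  ]
}}

```text
clock: 20.77
eef_pos: [455.9, -254.0, 97.6]
eef_rot: [3.141, 0.0, -0.057]
wrist_force: [-6.4, 2.6, 9.4]
finger_gap: 27.0
```

Call:
{"method": "carry_out", "body": {
  "deltas": [
    [[0, 0, 0.2], 0, 0],
    [[0, 0, 0], 0, 0],
    [[0, 0, 0], 0, 0]
  ]
}}

```text
clock: 21.02
eef_pos: [456.1, -254.0, 95.8]
eef_rot: [3.141, -0.0, -0.057]
wrist_force: [-6.1, 2.5, 10.5]
finger_gap: 26.9
```

Call:
{"method": "carry_out", "body": {
  "deltas": [
    [[0, 0, 0.2], 0, 0],
    [[0, 0, 0], 0, 0],
    [[0, 0, 0], 0, 0]
  ]
}}

```text
clock: 21.27
eef_pos: [456.2, -254.0, 93.9]
eef_rot: [3.141, -0.0, -0.057]
wrist_force: [-6.1, 3.2, 10.8]
finger_gap: 26.2
```

```bash
python3 - <<'E'
from h import *
s=manip.read_state(); print(s['eef_pos'],s['eef_rot'],s['wrist_force'],s['moment'],s['finger_gap'])
for n in("top","scene"):
    p,d=vision.camera(n); cv2.imwrite(f"pics/{n}7.png",p[:,:,::-1])
    q=p[150:250,370:470] if n=="top" else p[165:275,110:260]
    cv2.imwrite(f"pics/{n}7c.png",cv2.resize(q,None,fx=5,fy=5,interpolation=2)[:,:,::-1])
E
```

```text
[ 456.15847314 -254.00544344   93.89937083] [ 3.14117342e+00 -4.10571903e-04 -5.68067676e-02] [-6.07606919  3.21084277 10.84313514] [0.5433429  1.00695848 0.00383971] 26.154581415022047
```

View pics/scene7c.png

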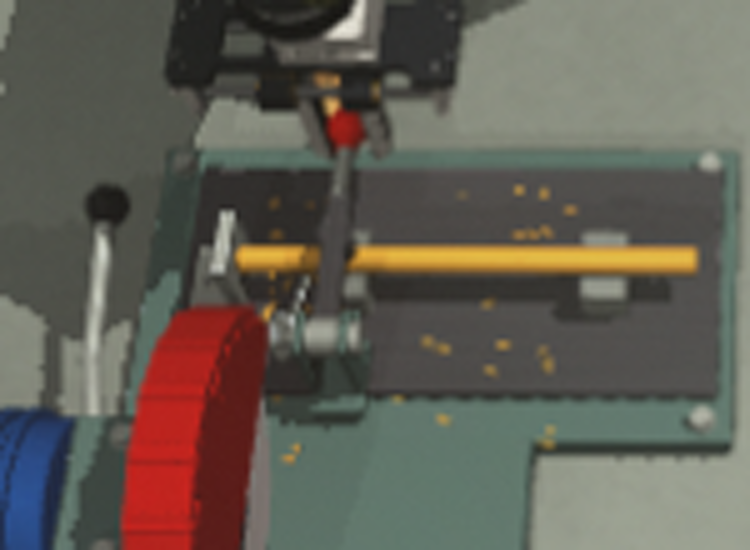

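View pics/top7c.png

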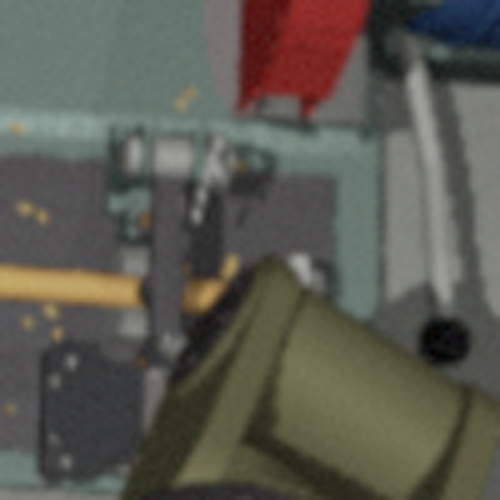

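Call:
{"method": "carry_out", "body": {
  "deltas": [
    [[0, 0, 0], 0, 0],
    [[0, 0, 0], 0, 0],
    [[0, 0, 0], 0, 0]
  ],
  "grip_force": 60
}}

```text
clock: 21.62
eef_pos: [456.1, -254.0, 94.0]
eef_rot: [3.141, -0.0, -0.057]
wrist_force: [-6.7, 3.0, 11.7]
finger_gap: 25.9
```

Call:
{"method": "carry_out", "body": {
  "deltas": [
    [[0, 0, 0.15], 0, 0],
    [[0, 0, 0], 0, 0],
    [[0, 0, 0], 0, 0]
  ]
}}

```text
clock: 21.87
eef_pos: [456.1, -254.0, 92.5]
eef_rot: [3.141, -0.0, -0.057]
wrist_force: [-6.9, 3.5, 12.9]
finger_gap: 26.1
```

Call:
{"method": "carry_out", "body": {
  "deltas": [
    [[0, 0, 0.15], 0, 0],
    [[0, 0, 0], 0, 0],
    [[0, 0, 0], 0, 0]
  ]
}}

```text
clock: 22.12
eef_pos: [456.0, -254.0, 91.0]
eef_rot: [3.141, -0.0, -0.057]
wrist_force: [-8.1, 2.2, 12.9]
finger_gap: 26.1
```

```bash
python3 - <<'E'
from h import *
p=cv2.imread("pics/scene7.png")[:,:,::-1].copy(); hsv=cv2.cvtColor(p,cv2.COLOR_RGB2HSV)
red=cv2.inRange(hsv,(0,150,70),(6,255,255))|cv2.inRange(hsv,(174,150,70),(180,255,255)); red[:180]=0; red[205:]=0; red[:,:165]=0; red[:,195:]=0
cs=cv2.findContours(red,0,1)[0]; c=max(cs,key=cv2.contourArea); print(cv2.minEnclosingCircle(c),cv2.boundingRect(c))
for z in(88,94,100,106): print(z,proj("scene",[[456.1,-254,z]]), proj("scene",[[616.6,-262,244]]))
s=np.load("scene0.npz")['p']; print("orig knob px 163.8..")
E
```

```text
((178.5, 190.5), 3.8079864978790283) (175, 187, 8, 7)
88 [[179.93596449 192.57801307]] [[163.70236591 213.40571846]]
94 [[179.59687739 191.65390765]] [[163.70236591 213.40571846]]
100 [[179.25531627 190.72291005]] [[163.70236591 213.40571846]]
106 [[178.91125463 189.7849446 ]] [[163.70236591 213.40571846]]
orig knob px 163.8..
```

```bash
python3 - <<'E'
from h import *
x=np.array([.9984,-.0573,0]);u=np.array([.0573,.9984,0])
piv=x*619.8+u*(-226)
for n in("top","scene"):
    D=[];p=None
    for _ in range(2):
        p,d=vision.camera(n); D.append(d)
    cv2.imwrite(f"pics/{n}8.png",p[:,:,::-1]); q=p[150:250,370:470] if n=="top" else p[165:275,110:260]
    cv2.imwrite(f"pics/{n}8c.png",cv2.resize(q,None,fx=5,fy=5,interpolation=2)[:,:,::-1])
    d=np.median(D,0)
    for r in range(20,150,10):
        P=piv-x*r; P[2]=100
        uv=proj(n,[P])[0]; o=[]
        for du in(-1,0,1):
            Q=bydepth(n,[[uv[0]+du,uv[1]]],d)[0]; o.append((round(float((piv-Q)@x),1),round(float(Q@u+226),1),round(float(Q[2]),1)))
        print(n,r,uv.round(1),o)
s=manip.read_state();print(s['eef_pos'],s['wrist_force'])
E
```

```text
top 20 [403.1 188.5] [(21.0, 3.8, 104.1), (21.0, 1.5, 105.2), (20.8, -1.3, 105.1)]
top 30 [403.  192.2] [(30.7, 3.5, 102.9), (30.6, 1.0, 103.5), (30.3, -1.9, 102.7)]
top 40 [402.8 195.9] [(40.5, 3.2, 101.9), (40.2, 0.3, 101.2), (133.5, 157.5, 659.9)]
top 50 [402.7 199.5] [(50.7, 3.6, 103.2), (50.3, 0.4, 101.6), (50.7, -1.1, 105.7)]
top 60 [402.6 203.2] [(60.7, 3.6, 103.1), (60.4, 0.7, 102.6), (60.4, -1.5, 104.2)]
top 70 [402.5 206.9] [(70.5, 3.2, 102.0), (70.6, 1.2, 104.3), (70.4, -1.6, 103.9)]
top 80 [402.3 210.6] [(80.9, 4.1, 105.1), (80.2, 0.4, 101.4), (80.4, -1.5, 104.4)]
top 90 [402.2 214.3] [(90.4, 3.1, 101.7), (90.5, 1.1, 104.0), (90.1, -1.9, 102.6)]
top 100 [402.1 218.1] [(100.5, 3.4, 102.5), (100.4, 0.9, 103.1), (100.0, -2.3, 101.5)]
top 110 [401.9 221.8] [(119.6, 28.0, 190.2), (119.8, 26.6, 194.0), (119.6, 24.1, 193.5)]
top 120 [401.8 225.5] [(132.8, 39.9, 232.5), (133.2, 39.2, 238.0), (141.9, 63.2, 330.3)]
top 130 [401.7 229.3] [(141.7, 40.1, 233.2), (149.4, 63.5, 324.0), (150.6, 66.0, 339.9)]
top 140 [401.5 233. ] [(158.5, 69.0, 335.9), (158.9, 69.1, 343.7), (159.5, 69.6,
[... 516 characters left out ...]
)]
scene 80 [177.3 209.4] [(77.6, -2.1, 104.5), (79.6, 0.2, 100.8), (78.9, 3.8, 102.2)]
scene 90 [177.6 206.6] [(88.7, -2.6, 102.4), (87.4, 1.2, 104.8), (88.9, 3.8, 102.1)]
scene 100 [178.  203.9] [(97.9, -2.3, 103.7), (100.3, -0.2, 99.4), (97.8, 4.2, 103.9)]
scene 110 [178.3 201.3] [(107.8, -2.3, 103.9), (106.9, 1.4, 105.6), (109.2, 3.6, 101.5)]
scene 120 [178.7 198.6] [(117.5, -2.2, 104.4), (119.7, 0.1, 100.5), (118.7, 3.8, 102.3)]
scene 130 [179.  195.9] [(130.0, -3.3, 100.0), (126.4, 1.6, 106.3), (127.0, 4.6, 105.2)]
scene 140 [179.4 193.3] [(138.2, -2.5, 103.1), (-213.3, 153.0, 699.6), (136.6, 4.7, 105.7)]
[ 456.0571634  -254.01755877   91.02751319] [-6.70326157  2.95803992 12.58272125]
```

View pics/scene8c.png

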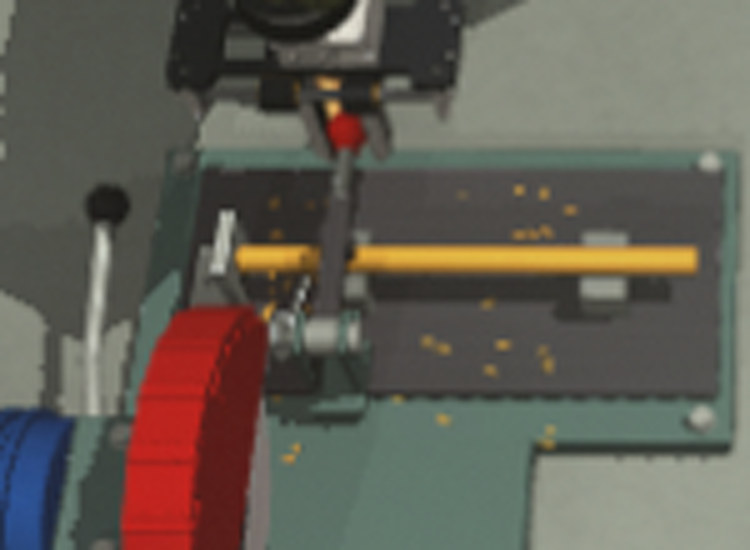

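Call:
{"method": "carry_out", "body": {
  "deltas": [
    [[0, 0, 0.2], 0, 0],
    [[0, 0, 0], 0, 0],
    [[0, 0, 0], 0, 0]
  ]
}}

```text
clock: 22.57
eef_pos: [456.3, -254.0, 89.1]
eef_rot: [3.141, -0.001, -0.057]
wrist_force: [-5.7, 3.3, 13.4]
finger_gap: 25.7
```

```bash
cat > lev.py <<'E'
from h import *
x=np.array([.9984,-.0573,0]);u=np.array([.0573,.9984,0]); piv=x*619.8+u*(-226)
for n in("top","scene"):
    d=np.mean([vision.camera(n)[1] for _ in range(2)],0); A=[]
    for r in range(15,135 if n=="scene" else 104,2):
        P=piv-x*r; P[2]=100; uv=proj(n,[P])[0]
        for du in(-1,0,1):
            Q=bydepth(n,[[uv[0]+du,uv[1]]],d)[0]
            if 95<Q[2]<112: A.append(((piv-Q)@x,Q[2]))
    A=np.array(A);k,c=np.polyfit(A[:,0],A[:,1],1,cov=True); print(n,len(A),"slope",k[0].round(4),"+-",np.sqrt(c[0,0]).round(4),A[:,1].mean().round(2))
s=manip.read_state();print(s['eef_pos'],s['wrist_force'],s['finger_gap'])
E
python3 lev.py
```

```text
top 133 slope 0.0011 +- 0.0047 101.89
scene 180 slope -0.0306 +- 0.0039 102.17
[ 456.31275998 -254.01562634   89.16197915] [-7.29400543  3.56436459 13.06157359] 25.757684038694887
```

Call:
{"method": "carry_out", "body": {
  "deltas": [
    [[0, 0, 0], 0, 0],
    [[0, 0, 0], 0, 0],
    [[0, 0, 0], 0, 0],
    [[0, 0, 0], 0, 0],
    [[0, 0, 0], 0, 0],
    [[0, 0, 0], 0, 0],
    [[0, 0, 0], 0, 0],
    [[0, 0, 0], 0, 0],
    [[0, 0, 0], 0, 0],
    [[0, 0, 0], 0, 0],
    [[0, 0, 0], 0, 0],
    [[0, 0, 0], 0, 0],
    [[0, 0, 0], 0, 0],
    [[0, 0, 0], 0, 0],
    [[0, 0, 0], 0, 0],
    [[0, 0, 0], 0, 0],
    [[0, 0, 0], 0, 0],
    [[0, 0, 0], 0, 0]
  ]
}}

```text
clock: 24.27
eef_pos: [456.3, -254.1, 89.2]
eef_rot: [3.141, -0.001, -0.057]
wrist_force: [-5.2, 3.3, 14.0]
finger_gap: 25.8
```

```bash
python3 lev.py; python3 - <<'E'
from h import *
for n in("top","scene"):
    p,d=vision.camera(n); cv2.imwrite(f"pics/{n}9.png",p[:,:,::-1])
q=p[165:235,140:220]; cv2.imwrite("pics/s9c.png",cv2.resize(q,None,fx=9,fy=8,interpolation=2)[:,:,::-1])
E
```

```text
top 134 slope 0.0017 +- 0.0045 101.89
scene 180 slope -0.0183 +- 0.0043 101.93
[ 456.29737919 -254.02637746   89.1653867 ] [-5.8040519   2.66026586 13.55290297] 26.128734817345094
```

View pics/s9c.png

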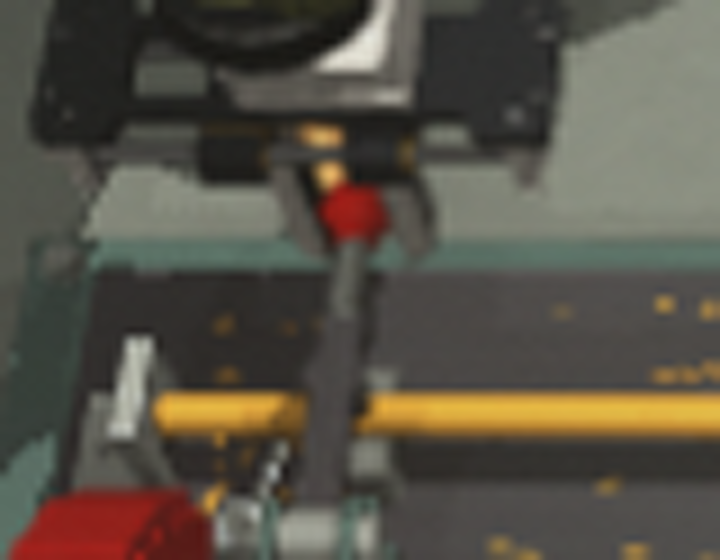

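Call:
{"method": "carry_out", "body": {
  "deltas": [
    [[0, 0, 0.15], 0, 0],
    [[0, 0, 0], 0, 0],
    [[0, 0, 0], 0, 0],
    [[0, 0, 0], 0, 0]
  ]
}}

```text
clock: 24.9
eef_pos: [456.5, -254.0, 87.9]
eef_rot: [3.141, -0.001, -0.057]
wrist_force: [-5.1, 4.7, 15.3]
finger_gap: 25.8
```

Call:
{"method": "carry_out", "body": {
  "deltas": [
    [[0, 0, 0.15], 0, 0],
    [[0, 0, 0], 0, 0],
    [[0, 0, 0], 0, 0],
    [[0, 0, 0], 0, 0]
  ]
}}

```text
clock: 25.23
eef_pos: [456.8, -254.1, 87.0]
eef_rot: [3.141, -0.002, -0.057]
wrist_force: [-6.9, 6.8, 23.5]
finger_gap: 25.8
```

```bash
python3 lev.py
```

```text
top 134 slope -0.0014 +- 0.005 101.25
scene 178 slope -0.0328 +- 0.0039 101.8
[ 456.78368372 -254.11798598   87.0599954 ] [-5.73545395  5.46601464 22.27211849] 25.862195847903497
```

The force jumped from 15 to 23 N, so the lever is now hard on its stop. I'll hold, then check the bar once more.

Call:
{"method": "carry_out", "body": {
  "deltas": [
    [[0, 0, 0.05], 0, 0],
    [[0, 0, 0], 0, 0],
    [[0, 0, 0], 0, 0],
    [[0, 0, 0], 0, 0],
    [[0, 0, 0], 0, 0],
    [[0, 0, 0], 0, 0],
    [[0, 0, 0], 0, 0],
    [[0, 0, 0], 0, 0],
    [[0, 0, 0], 0, 0],
    [[0, 0, 0], 0, 0],
    [[0, 0, 0], 0, 0],
    [[0, 0, 0], 0, 0]
  ]
}}

```text
clock: 26.43
eef_pos: [456.8, -254.1, 86.8]
eef_rot: [3.141, -0.002, -0.057]
wrist_force: [-7.7, 7.1, 26.0]
finger_gap: 25.9
```

```bash
python3 - <<'E'
from h import *
u=np.array([np.cos(1.5135),np.sin(1.5135),0]); x=np.array([u[1],-u[0],0])
def ends(p):
    hsv=cv2.cvtColor(p,cv2.COLOR_RGB2HSV); m=cv2.inRange(hsv,(17,140,110),(30,255,255)); k=np.zeros_like(m); k[208:226,155:255]=1; m*=k
    for c0,c1 in((190,225),(228,250)):
        ys,xs=np.nonzero(m[:,c0:c1]); P=onz("scene",[[(c0+c1)/2,ys.mean()]],64.7)[0]; print((P@x).round(1),end=" ")
    xs=np.nonzero(m.sum(0)>510)[0]; P=onz("scene",[[xs.min()-.5,217],[xs.max()+.5,217]],64.7); print(xs.min(),xs.max(),(P@u).round(1))
ends(cv2.imread("pics/scene4.png")[:,:,::-1].copy())
p,d=vision.camera("scene"); ends(p); cv2.imwrite("pics/s10.png",p[:,:,::-1])
s=manip.read_state(); print(s['clock'],s['eef_pos'],s['wrist_force'],s['finger_gap'])
E
```

```text
545.3 546.9 158 248 [-297.1    2. ]
545.3 546.9 157 248 [-300.4    2. ]
26.4833 [ 456.80834009 -254.09543745   86.83940379] [-8.1840493   6.71035515 25.59479766] 26.024226762902384
```

View pics/s10.png

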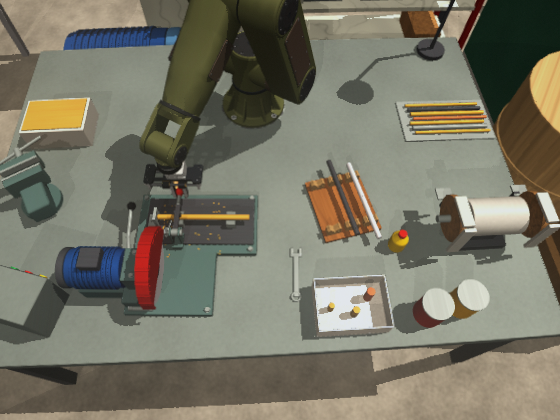

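The bar has not moved, and the lever is on its stop and held. The other bars, the wrench and the bottle are in their places. Signing off.

```bash
python3 -c "
from h import *
print(workorder.sign_off()); s=manip.read_state(); print(s['clock'],s['wrist_force'],s['finger_gap'])"
```

```text
the job is handed in; nothing more can be done
None
the job is handed in; nothing more can be done
```

The brass bar is in both V-blocks with its end against the length stop, and the gripper is still holding the hold-down lever on its stop. I handed the job in at about 26.5 s, and it returned no verdict.

**Bar:** I lowered it until it touched the blocks, slid it until the stop pushed back with 6 to 11 N, then let go. My last picture shows it within about a pixel (about 3 mm) of where I released it. Its middle measured within about 1 to 2 mm of the seat point.

**Lever:** I pinched the knob and took it round its arc. At the last steps the push rose sharply from 15 to about 26 N and stayed there, so I take it to be on the stop. The rod then measured level by depth, 0.001 rad off from the top camera and 0.03 rad from the scene camera.

**Checks that disagreed or are unproven:**
- **Stop height:** The stop came about 7 to 10 mm lower by TCP height than the given knob height predicted, so the pads had probably slid a little on the ball.
- **Side force:** A side force of about 7 N remained on the wrist.
- **Foot and grip:** I could not measure the foot force or the finger-to-lever force directly. I inferred them from the push and the 60 N grip setting.
- **Other objects:** The last picture shows the other two bars, the wrench and the oil bottle in their places. The chip brush was mostly hidden under the gripper in it.

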